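# Assemble a heat-sink stack on its stand and pin it with the tie rod

## Robot

A 6-joint arm with a two-finger parallel gripper is mounted at the origin on the work surface. World frame = base frame: x ahead of the robot, y to its left, z up, the work surface at z = 0. Lengths are in mm, angles in rad, forces in N, time in s.
With the tool pointing down it reaches from about 350 to 975 mm from the base axis. Payload 7.1 kg.
Tool frame: the origin (TCP) lies at the very end of the fingers, on their centre line; the grasp point (between the pads) lies 19 mm behind it (ctrl.tcp_to_grasp is the distance from the TCP to the grasp point, in mm); z points along the fingers, x is the direction in which the jaws open and shut, and the axes are right-handed (so a half turn about z gives the same grasp; the last joint's range is limited). The gripper opens to 88 mm and grips with 3 to 60 N. Pads are 20 mm wide; open, the fingers measure 115 mm over their backs; the gripper's body (75 mm by 178 mm) begins 61 mm behind the grasp point.
Start: joints at [1.122, 0.423, 1.63, -0, 1.089, -0.019], TCP at [260.398, 568.153, 183.675] pointing down, gripper open.
Joint ranges: [-3, 3], [-0.9, 2.11], [0.09, 2.58], [-1.31, 4.45], [0.11, 2.69], [-2.54, 2.54]. Speed limits (rad/s): [2.39, 2.39, 3.01, 3.14, 3.14, 3.14].

## Interface

Orientations are given as a rotation vector (axis times angle).
In Python, from workcell import get_obs, viewer, ctrl, masks_of gives the robot as it stands. The module is installed in compiled form; this text tells all that it offers.
- The arm moves only by the shell command python3 -m inch 'ROWS'. ROWS is JSON, a list of rows, each an object of numbers: "tx", "ty", "tz": the shift along the tool's x, y, z in cm; "ax", "ay", "az": the turn, a rotation vector about the tool's x, y, z in degrees; "jaw": the opening, from 0 (shut) to 1 (fully open). In form: [{"tx": .., "ty": .., "tz": .., "ax": .., "ay": .., "az": .., "jaw": ..}, ...]. A call has 1 to 12 rows; each row shifts and turns the commanded pose from where the row before left it, along the tool's axes as they then stand; what a row does not reach is not made up. A row lasts 1/8 s, in which the tool goes at most 62.5 mm and 10.7 degrees, less where a joint would pass 70% of its speed; a pose out of reach is approached as far as the arm can. A call is refused whole if a number of a shift passes 6.25 or a number of a turn 10.7, either way. A call with a gripper value outside its range is refused whole. The fingers move at their own pace and stop on an object; the grip force is fixed at half the most. Time passes only in rows, so rows that do not move let the fingers close. It gives the time, the measured TCP pose, the force and the opening at its end, in the units of the state.
- get_obs(): the state, without advancing time (a new reading comes with each control period).
- viewer.get_image(name): name is "side" or "top"; returns (picture, depth): 400x640x3 uint8, red, green, blue; 400x640 float32, mm along the optical axis (not along the pixel's ray), 0 where there is no reading.
- viewer.get_calibration(name): a dict with "fx", "fy", "cx", "cy" (pixels), "rvec" (rotation vector, rad) and "tvec" (3), from world to camera coordinates, as OpenCV has them. Camera axes: x right, y down, z forward; pixel columns grow to the right and rows downward; lengths in mm; the calibration is good to about 2 mm. A picture is of the moment at which its call begins. get_calibration takes no time and is no camera call.
- ctrl.close_job(): hands the job in, once; it reports no verdict.
Trained networks look in the newest picture that a camera, given by its name, has taken for a name from the list of things; names that differ only in an ending like _2 or _b are one class to them, and where a whole thing is asked for, a point or a joint stands for the part that bears it (a point fixed in the world has none). Each returns a list of dicts, best first, with "score" (0 to 1); they miss things now and then, are a little off and sometimes report something else, mostly with a low value. They report only what shows in the picture. A call takes as long as a camera call. They do not tell look-alikes from the thing itself.
- masks_of(camera, thing): "pixels" (400x640 bool, what is visible of it) and "location" ([column, row] in pixels, amid what is visible of it).
The state is a dict: "t": time; "qpos": joint angles; "qvel": joint speeds; "joint_torque": joint torques, N m; "ee_pos": TCP position; "orientation": TCP orientation; "ft_force": force on the tool from outside, world axes, zero at the start; "moment": the same for the moment, N m; "width": finger opening in mm.
Only numpy, scipy, OpenCV 4.12 (cv2) and the standard library are available. Lean on these libraries where they do the work, as an engineer would, in place of code of your own. Each camera call takes 0.05 s, during which the arm holds its last target. There are 200 camera calls.

## Task

Put this power module together: straighten the heat sink that lies crooked on the dark steel stand, so that its hole is over the stand's bore and its long side runs along the stand's, and let go of it. Then set the white terminal block on top of it, brass posts up, with its hole over the other two and its long side the same way, and let go; last, put the long tie rod from the rack down through all three holes until its collar rests on the block. Leave the short rod in the rack and the other loose things on the bench where they are.

Things in the scene. Friction and masses are not known exactly. Their poses are not given: they have to be found in the camera images.
- stand_bore (a point): Mouth of the round bore, 19 mm wide and 41 mm deep, in the middle of the top face of the fixed dark steel stand. The stand is a block 120 (x) x 76 (y) x 45 mm high; this point lies on its flat top, 45 mm above the bench. x runs along its long side, z up.
- heatsink_hole (a point): Centre (half-way up, on the hole's axis) of the loose aluminium heat sink, 100 (x) x 56 (y) x 28 mm high, 0.17 to 0.35 kg: thin upright fins at each end, solid 36 mm long middle with a 19 mm hole straight down through it. Starts flat on the stand's top, turned and off-centre. Can be gripped across y at the middle. x along its long side, z up; either way round is right.
- block_hole (a point): Centre (half-way up the body, on the hole's axis) of the loose white terminal block, 90 (x) x 44 (y) x 28 mm high, 0.10 to 0.20 kg, flat on the bench; a 19 mm hole goes straight down through it. On top, 34 mm either side of the hole along x, are brass posts 18 mm wide, 12 mm high. Can be gripped across y. x along its long side, z up; either way round is right.
- rod_grip (a point): Point on the axis of the loose steel tie rod (z up along it, 0.14 to 0.28 kg), in its handle, 126 mm above the tip. Shank 14 mm thick, 95 long, its last 14 mm tapered to 6; on it a collar 34 wide, 8 thick, then a handle 22 wide, 36 high. This point is 31 mm above the collar's underside, 13 below the handle's end. It hangs upright in one rack hole, collar on the rack's top.
- rack_top (a point): Middle of the top face of the fixed plywood rack, 100 mm above the bench, 140 (x) x 56 (y) mm: a 12 mm board on end legs with two 17 mm holes through it, 40 mm either side of this point along x. The tie rod hangs in one and the short rod in the other, either way round. z up.
- short_rod_grip (a point): Handle of the loose short rod, which is not needed: shank 10 mm thick and 55 mm long, collar 26 mm wide and 8 mm thick, thin handle 12 mm wide and 18 mm high. This point is 19.5 mm above the collar's underside. It hangs in the rack's other hole.
- small_sink: Loose dark finned heat sink without a hole, 70 x 40 x 26 mm, a bystander. Origin at the centre of its underside.
- spool: Loose grey spool standing on end, 60 mm wide, 41 mm high, a bystander. Origin at the centre of its underside.
- pliers: Loose pliers with red handles, 165 mm long, 16 mm high, lying flat, a bystander. Origin under the joint; handles to -x.
- screwdriver: Loose screwdriver, 180 mm long, 26 mm thick, orange handle, a bystander. Origin under its middle; blade to +x.
- parts_box: Loose clear open box, 90 x 70 x 35 mm, a bystander. Origin at the centre of its underside.
Not all that is in view belongs to the job. Leave any brown or orange look-alike of the part that bears heatsink_hole alone.

How it is judged:
By the outcome, as a careful person would: the job done as asked, in the order asked, and still so for the second after the job is handed in, with the robot touching nothing.
It also fails if it takes over 72 s, if anything falls off the work surface, if the arm or the gripper's body presses on something with over 40 N, if the wrist force passes 120 N, or if a joint passes its speed limit or range.

## Working session

There is one attempt and no reset: what is moved stays moved. The work goes in short steps, Python scripts to look and compute and a shell command to move; the robot and the scene stay as the last step left them, time stands still between calls to the robot, and variables do not carry over. Pictures are saved under pics/ and viewed, about 8 in all and at most 12, crops included, and the job is handed in when it is done.

```bash
mkdir -p pics
cat > h.py <<'E'
import numpy as np, cv2
from workcell import get_obs, viewer, ctrl, masks_of
def cal(n):
    c=viewer.get_calibration(n); R=cv2.Rodrigues(np.array(c['rvec'],float))[0]; return c,R,np.array(c['tvec'],float).ravel()
def cloud(n,d):
    c,R,t=cal(n); v,u=np.mgrid[0:400,0:640]
    P=np.stack([(u-c['cx'])/c['fx']*d,(v-c['cy'])/c['fy']*d,d],-1)
    W=(P-t)@R; W[d<=0]=np.nan; return W
def px(n,p):
    c,R,t=cal(n); q=R@np.array(p,float)+t; return q[0]/q[2]*c['fx']+c['cx'],q[1]/q[2]*c['fy']+c['cy']
def save(name,im,s=1):
    cv2.imwrite('pics/'+name,cv2.resize(im[...,::-1],None,fx=s,fy=s,interpolation=cv2.INTER_CUBIC))
E
python3 - <<'E'
from h import *
for n in('top','side'):
    im,d=viewer.get_image(n); save(n+'0.png',im); W=cloud(n,d); np.save(n+'W.npy',W)
    c,R,t=cal(n); print(n,'cam at',(-R.T@t).round(), 'z axis',R[2].round(2))
    for th in ['stand_bore','heatsink_hole','block_hole','rod_grip','rack_top','short_rod_grip']:
        for m in masks_of(n,th)[:3]:
            p=m['pixels']; w=W[p]; 
            print(n,th,round(m['score'],2),np.round(m['location']),p.sum(), np.nanmedian(w,0).round() if p.sum() else '', np.nanpercentile(w[:,2],[5,95]).round() if p.sum() else '')
o=get_obs();print(o)
E
```

```text
top cam at [ 423.  -21. 1270.] z axis [ 0.11  0.02 -0.99]
top stand_bore 0.83 [333. 227.] 993 [498. -37.  43.] [ 6. 48.]
top heatsink_hole 0.81 [336. 291.] 981 [350. -45.  23.] [ 4. 30.]
top heatsink_hole 0.59 [337. 198.] 1042 [558. -58.  69.] [49. 75.]
top heatsink_hole 0.56 [275. 223.] 980 [497.  99.  24.] [ 2. 30.]
top block_hole 0.83 [178. 224.] 817 [502. 328.  26.] [ 2. 33.]
top block_hole 0.54 [451. 133.] 1218 [ 721. -334.    6.] [-1. 35.]
top rod_grip 0.5 [436. 253.] 186 [ 433. -266.  121.] [103. 146.]
top rack_top 0.58 [434. 231.] 1796 [ 475. -266.   98.] [  0. 103.]
top rack_top 0.47 [436. 252.] 202 [ 434. -267.  120.] [103. 146.]
top rack_top 0.31 [240. 156.] 484 [665. 189.  21.] [-0. 27.]
top short_rod_grip 0.53 [442. 217.] 130 [ 512. -281.  107.] [ 99. 127.]
side cam at [ 217. -943.  701.] z axis [ 0.28  0.8  -0.52]
side stand_bore 0.91 [314. 241.] 1479 [507. -83.  26.] [ 4. 47.]
side stand_bore 0.42 [414. 234.] 633 [ 730. -124.   38.] [ 3. 44.]
side heatsink_hole 0.75 [240. 256.] 1037 [349. -64.  27.] [ 6. 30.]
side heatsink_hole 0.65 [285. 205.] 848 [492.  83.  26.] [ 3
[... 360 characters left out ...]
50. 273.] 221 [ 511. -289.  109.] [ 55. 127.]
{'t': 0.7, 'qpos': array([ 1.12200604e+00,  4.23070135e-01,  1.62991301e+00,  1.77936445e-06,
        1.08859542e+00, -1.90144386e-02]), 'qvel': array([ 0.00084872, -0.00015728,  0.00107319, -0.00092457,  0.0005618 ,
        0.00133599]), 'joint_torque': array([-5.26558579e-04, -5.44438112e+01, -2.73988366e+01,  6.43280265e-02,
        1.68206880e-02, -4.36377036e-05]), 'ee_pos': array([260.39281473, 568.15169346, 183.68860286]), 'orientation': array([-2.64403792e+00, -1.69664759e+00, -1.75512911e-05]), 'ft_force': array([ 0.0264244 , -0.49475756,  0.68161509]), 'moment': array([-0.02418686,  0.01464659,  0.00247167]), 'width': 87.85263037917748}
```

View pics/top0.png

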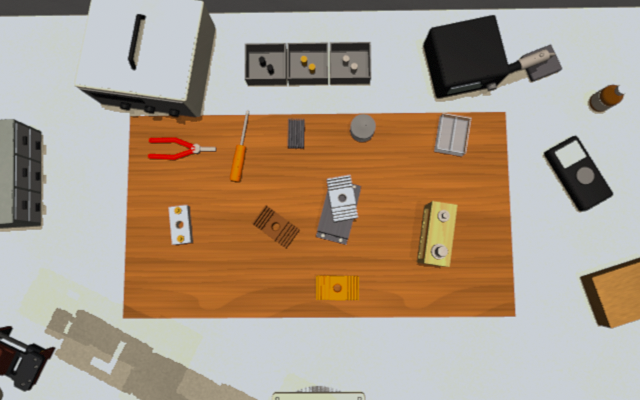

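View pics/side0.png

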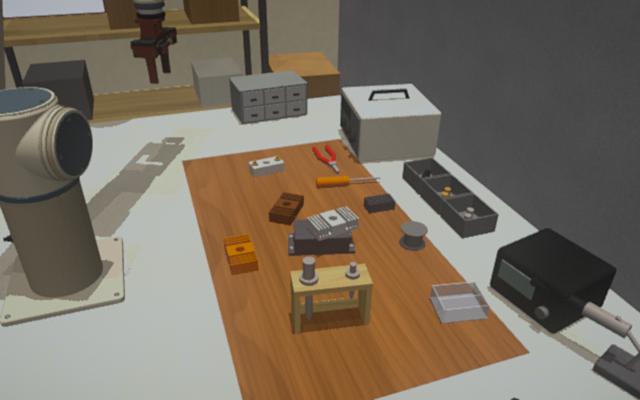

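The silver sink on the steel stand at top (342,198) is the one wanted. Its look-alikes are the brown sink at (276,226) and the orange one at (337,288). The white block is at (180,224), the thick-handled tie rod at (438,252) and the short rod at (443,215).

Run:
```python
from h import *
T=np.load('topW.npy');S=np.load('sideW.npy')
def rect(W,lo,hi,z,tag):
    m=(W[...,0]>lo[0])&(W[...,0]<hi[0])&(W[...,1]>lo[1])&(W[...,1]<hi[1])&(W[...,2]>z[0])&(W[...,2]<z[1])
    p=W[m]; r=cv2.minAreaRect(p[:,:2].astype(np.float32)); print(tag,len(p),np.round(r[0],1),np.round(r[1],1),round(r[2],1),'z',np.median(p[:,2]).round(1),'mean',p.mean(0).round(1)); return m
for n,W in(('top',T),('side',S)):
    rect(W,(470,-140),(640,10),(66,80),n+' sink')
    rect(W,(420,-140),(640,20),(40,50),n+' stand')
    rect(W,(440,270),(560,380),(22,45),n+' block')
    rect(W,(440,270),(560,380),(34,45),n+' posts')
    rect(W,(380,-340),(580,-200),(96,105),n+' rack')
    rect(W,(380,-340),(475,-200),(138,155),n+' rodtop')
    rect(W,(475,-340),(560,-200),(120,135),n+' shorttop')
im=cv2.imread('pics/top0.png')[...,::-1]
save('c1.png',im[165:255,300:380],7)
# rectified stand top views z=45 mosaic
im2=cv2.imread('pics/side0.png')[...,::-1]
save('c2.png',im2[195:265,280:370],7)
```

```text
top sink 643 [559.1 -58.8] [100.6  55.8] 9.3 z 71.8 mean [559.9 -58.5  71.8]
top stand 832 [542.  -56.3] [ 81.5 138.6] 75.5 z 44.4 mean [516.8 -45.4  44.6]
top block 651 [503.  330.4] [90.6 45.3] 7.1 z 27.2 mean [502.4 329.8  27.8]
top posts 27 [502.  327.5] [78.6 14.3] 8.8 z 38.9 mean [503.7 329.2  38.8]
top rack 1202 [ 473.8 -277. ] [ 57.  139.9] 81.1 z 99.6 mean [ 476.6 -276.6   99.8]
top rodtop 84 [ 434.1 -270.5] [20.1 20.9] 19.8 z 143.2 mean [ 434.1 -270.2  143.3]
top shorttop 24 [ 513.  -283.2] [ 9.2 11.5] 2.1 z 125.2 mean [ 513.3 -283.1  125.3]
side sink 726 [559.9 -60.4] [104.   61.9] 9.0 z 72.8 mean [557.6 -63.5  72.1]
side stand 547 [540.8 -62. ] [ 80.5 143.7] 68.8 z 45.7 mean [515.8 -65.8  45.5]
side block 300 [502.2 326.7] [91.1 55.9] 5.7 z 28.6 mean [501.1 323.   28.9]
side posts 21 [501.6 328.3] [76.  16.9] 6.5 z 37.8 mean [500.7 327.   37.7]
side rack 1392 [ 473.5 -278.4] [ 60.7 140.2] 81.1 z 100.9 mean [ 473.2 -284.8  100.7]
side rodtop 106 [ 433.9 -273.6] [22.7 19.1] 71.6 z 144.4 mean [ 433.4 -275.4  143.7]
side shorttop 39 [ 514.  -286.3] [12.6 10.5] 16.4 z 126.4 mean [ 512.3 -287.3  125.7]
```

View pics/c1.png

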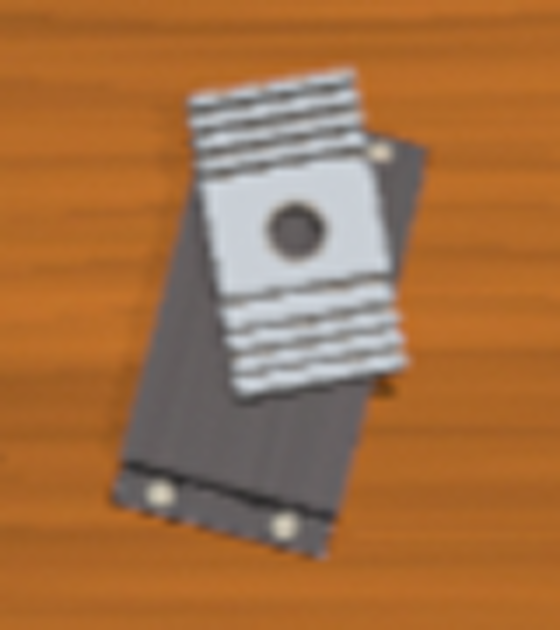

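The crop shows the silver sink with its hole at crop (297,230). The stand's near top edge runs from (125,465) to (330,515), with a lower bolted flange beyond it.

Run:
```python
from h import *
c,R,t=cal('top')
def at(u,v,z,n='top'):
    c,R,t=cal(n); d=R.T@np.array([(u-c['cx'])/c['fx'],(v-c['cy'])/c['fy'],1]); o=-R.T@t; return (o+d*(z-o[2])/d[2])[:2]
for q in [(125,465),(330,515),(428,150),(370,135),(195,200)]: print('stand crop',q,at(300+q[0]/7-.43,165+q[1]/7-.43,45).round(1))
print('sink hole',at(300+297/7-.43,165+230/7-.43,73).round(1))
T=np.load('topW.npy')
im=cv2.imread('pics/top0.png').astype(int)
sink=cv2.boxPoints(((559.1,-58.8),(108,64),9.3)).astype(np.float32)
m=(abs(T[...,2]-45)<3)&(T[...,0]>430)&(T[...,0]<640)&(T[...,1]>-130)&(T[...,1]<20)&(im.max(2)<125)
mm=np.array([cv2.pointPolygonTest(sink,(float(p[0]),float(p[1])),False)<0 for p in T[m]]); p=T[m][mm]
r=cv2.minAreaRect(p[:,:2].astype(np.float32)); print(len(p),r)
# aligned coordinates
for a in (-14,-15,-16,-17):
    u=np.array([np.cos(np.radians(a)),np.sin(np.radians(a))]);v=np.array([-u[1],u[0]])
    A=p[:,:2]@u;B=p[:,:2]@v; print(a,np.percentile(A,[0,1,99,100]).round(1),np.percentile(B,[0,1,99,100]).round(1))
print('holes of block/sink (dark) check'); 
def hole(u0,v0,z,rad):
    g=im.sum(2)[v0-8:v0+9,u0-8:u0+9]; vv,uu=np.mgrid[v0-8:v0+9,u0-8:u0+9]; k=g<380; k&=np.hypot(uu-u0,vv-v0)<rad
    return at(uu[k].mean(),vv[k].mean(),z).round(1),k.sum()
print(hole(342,198,73,5),hole(180,224,28,5)); save('c3.png',im[200:250,155:205,::-1].astype(np.uint8),6)
```

```text
stand crop (125, 465) [483.8  -2.6]
stand crop (330, 515) [466.6 -71.2]
stand crop (428, 150) [ 589.6 -105.9]
stand crop (370, 135) [594.9 -86.4]
stand crop (195, 200) [573.2 -26.9]
sink hole [559.6 -60.3]
496 ((533.7796020507812, -52.35088348388672), (73.92376708984375, 120.34078216552734), 75.0124740600586)
-14 [470.  470.8 588.3 590.2] [ 40.6  41.7 115.  116. ]
-15 [469.  469.3 587.4 589.3] [ 50.6  51.  124.3 124.6]
-16 [467.1 467.8 586.2 588.3] [ 59.4  60.2 133.2 134.2]
-17 [465.  465.9 584.9 587.1] [ 67.9  68.8 142.4 143.9]
holes of block/sink (dark) check
(array([559.5, -60. ]), np.int64(46)) (array([503.4, 329.7]), np.int64(39))
```

```bash
cat >> h.py <<'E'
def go(x,y,z,jaw):
    "totals: tool-frame shift (cm) if shifted before the turn, and after it; turn in deg"
    o=get_obs(); Rm=cv2.Rodrigues(np.array(o['orientation'],float))[0]; d=(np.array([x,y,z])-o['ee_pos'])/10
    a=np.degrees(np.arctan2(Rm[1,0],Rm[0,0])); w=(jaw-a+90)%180-90
    R2=cv2.Rodrigues(np.array([0,0,np.radians(w)]))[0]@Rm
    print('t',round(o['t'],2),'ee',o['ee_pos'].round(1),'jawdeg',round(a,2),'tilt',Rm[:2,2].round(4),'w',round(o['width'],1),'F',o['ft_force'].round(1))
    print('shift now',(Rm.T@d).round(3),'| after turn',(R2.T@d).round(3),'az',round(-w,2))
E
python3 -c "
from h import *
go(559.3,-59.3,140,99.3)"
```

```text
t 0.7 ee [260.4 568.2 183.7] jawdeg 65.38 tilt [0. 0.] w 87.9 F [ 0.  -0.5  0.7]
shift now [-44.585  53.316   4.368] | after turn [-66.751  19.358   4.368] az -33.92
```

```bash
python3 -m inch '[{"az":-8.5,"jaw":1},{"az":-8.5,"jaw":1},{"az":-8.5,"jaw":1},{"az":-8.4,"jaw":1}]'; python3 -m inch '[{"tx":-5.56,"ty":1.61,"jaw":1},{"tx":-5.56,"ty":1.61,"jaw":1},{"tx":-5.56,"ty":1.61,"jaw":1},{"tx":-5.56,"ty":1.61,"jaw":1},{"tx":-5.56,"ty":1.61,"jaw":1},{"tx":-5.56,"ty":1.61,"jaw":1},{"tx":-5.56,"ty":1.61,"jaw":1},{"tx":-5.56,"ty":1.61,"jaw":1},{"tx":-5.56,"ty":1.61,"jaw":1},{"tx":-5.56,"ty":1.61,"jaw":1},{"tx":-5.56,"ty":1.61,"jaw":1},{"tx":-5.56,"ty":1.61,"tz":4.3,"jaw":1}]'; python3 -m inch '[{"jaw":1}]'
python3 - <<'E'
from h import *
go(559.3,-59.3,49,99.3)
im,d=viewer.get_image('side'); save('s1.png',im[150:270,260:400],5.5)
E
```

```text
t 0.7 ee [260.4 568.2 183.7] jawdeg 65.38 tilt [0. 0.] w 87.9 F [ 0.  -0.5  0.7]
shift now [-44.585  53.316  13.468] | after turn [-66.751  19.358  13.468] az -33.92$[0]: bad value
$[0]: bad value
$[0]: bad value
```

View pics/s1.png

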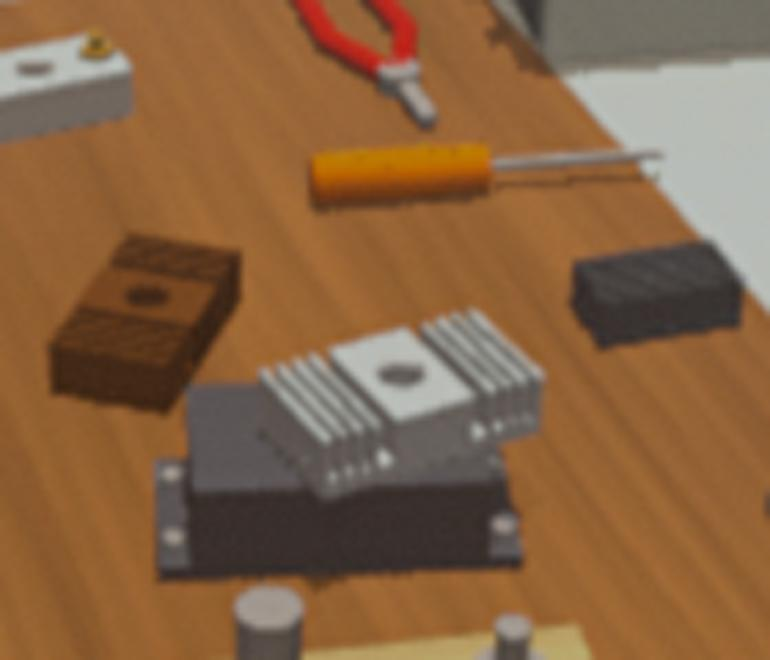

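The moves were refused and the arm hasn't moved. The view still confirms the sink lying flat on the stand, with its hole at crop (402,375). Every row field seems to be required, so I'll send them all.

```bash
python3 -m inch '[{"tx":0,"ty":0,"tz":0,"ax":0,"ay":0,"az":-8.5,"jaw":1},{"tx":0,"ty":0,"tz":0,"ax":0,"ay":0,"az":-8.5,"jaw":1},{"tx":0,"ty":0,"tz":0,"ax":0,"ay":0,"az":-8.5,"jaw":1},{"tx":0,"ty":0,"tz":0,"ax":0,"ay":0,"az":-8.4,"jaw":1}]'
```

```text
t: 1.25
ee_pos: [260.4, 568.2, 183.7]
orientation: [-2.029, -2.399, -0.0]
ft_force: [0.5, 0.1, -0.8]
width: 87.9
```

```bash
python3 -m inch '[{"tx":-5.56,"ty":1.61,"tz":0,"ax":0,"ay":0,"az":0,"jaw":1},{"tx":-5.56,"ty":1.61,"tz":0,"ax":0,"ay":0,"az":0,"jaw":1},{"tx":-5.56,"ty":1.61,"tz":0,"ax":0,"ay":0,"az":0,"jaw":1},{"tx":-5.56,"ty":1.61,"tz":0,"ax":0,"ay":0,"az":0,"jaw":1},{"tx":-5.56,"ty":1.61,"tz":0,"ax":0,"ay":0,"az":0,"jaw":1},{"tx":-5.56,"ty":1.61,"tz":0,"ax":0,"ay":0,"az":0,"jaw":1},{"tx":-5.56,"ty":1.61,"tz":0,"ax":0,"ay":0,"az":0,"jaw":1},{"tx":-5.56,"ty":1.61,"tz":0,"ax":0,"ay":0,"az":0,"jaw":1},{"tx":-5.56,"ty":1.61,"tz":0,"ax":0,"ay":0,"az":0,"jaw":1},{"tx":-5.56,"ty":1.61,"tz":0,"ax":0,"ay":0,"az":0,"jaw":1},{"tx":-5.56,"ty":1.61,"tz":0,"ax":0,"ay":0,"az":0,"jaw":1},{"tx":-5.56,"ty":1.61,"tz":4.3,"ax":0,"ay":0,"az":0,"jaw":1}]';python3 -m inch '[{"tx":0,"ty":0,"tz":0,"ax":0,"ay":0,"az":0,"jaw":1},{"tx":0,"ty":0,"tz":0,"ax":0,"ay":0,"az":0,"jaw":1}]'
python3 - <<'E'
from h import *
go(559.3,-59.3,49,99.3)
im,d=viewer.get_image('side'); W=cloud('side',d); save('s1.png',im[150:270,260:400],5.5)
m=(abs(W[...,0]-559)<90)&(abs(W[...,1]+59)<90)&(W[...,2]>136)&(W[...,2]<160);p=W[m]
print(len(p)); print(cv2.minAreaRect(p[:,:2].astype(np.float32)) if len(p)>5 else '')
E
```

```text
t: 2.75
ee_pos: [558.9, -54.7, 148.8]
orientation: [2.031, 2.388, 0.006]
ft_force: [1.0, 0.2, -0.1]
width: 87.9
t: 3.0
ee_pos: [555.0, -52.1, 146.4]
orientation: [-2.035, -2.392, 0.0]
ft_force: [-0.0, 1.3, 0.6]
width: 87.8
t 3.0 ee [555.  -52.1 146.4] jawdeg 99.23 tilt [-0.0006  0.0003] w 87.8 F [-0.   1.3  0.6]
shift now [-0.786  0.314  9.738] | after turn [-0.787  0.313  9.738] az -0.07
0
```

View pics/s1.png

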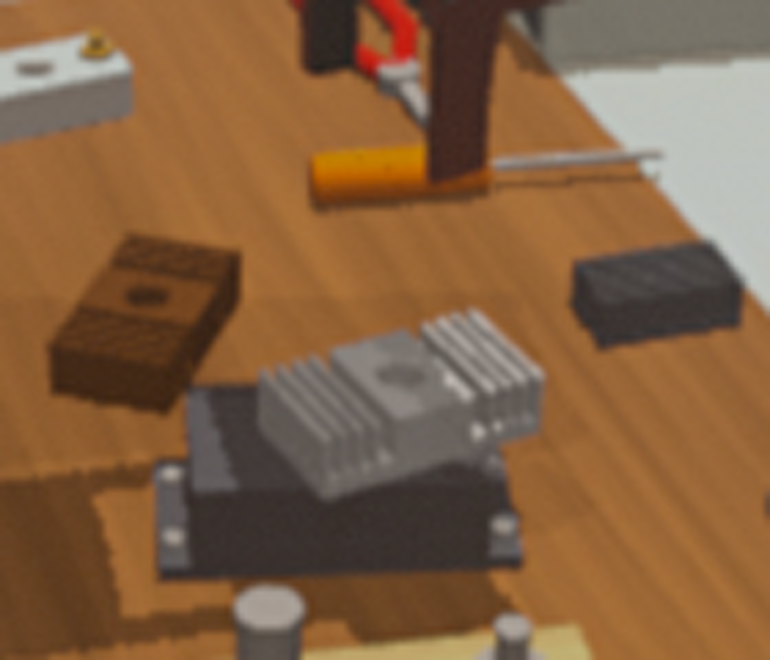

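The fingers are above the sink, at crop (330,65) and (460,175). Next I correct sideways, descend and close.

```bash
python3 -m inch '[{"tx":-0.79,"ty":0.31,"tz":2,"ax":0,"ay":0,"az":0,"jaw":1},{"tx":0,"ty":0,"tz":2.5,"ax":0,"ay":0,"az":0,"jaw":1},{"tx":0,"ty":0,"tz":2.5,"ax":0,"ay":0,"az":0,"jaw":1},{"tx":0,"ty":0,"tz":1.6,"ax":0,"ay":0,"az":0,"jaw":1},{"tx":0,"ty":0,"tz":0.8,"ax":0,"ay":0,"az":0,"jaw":1},{"tx":0,"ty":0,"tz":0.35,"ax":0,"ay":0,"az":0,"jaw":1},{"tx":0,"ty":0,"tz":0,"ax":0,"ay":0,"az":0,"jaw":1},{"tx":0,"ty":0,"tz":0,"ax":0,"ay":0,"az":0,"jaw":0.7}]'; python3 -m inch '[{"tx":0,"ty":0,"tz":0,"ax":0,"ay":0,"az":0,"jaw":0.5},{"tx":0,"ty":0,"tz":0,"ax":0,"ay":0,"az":0,"jaw":0.3},{"tx":0,"ty":0,"tz":0,"ax":0,"ay":0,"az":0,"jaw":0.3},{"tx":0,"ty":0,"tz":0,"ax":0,"ay":0,"az":0,"jaw":0.3}]'; python3 -m inch '[{"tx":0,"ty":0,"tz":0,"ax":0,"ay":0,"az":0,"jaw":0.3},{"tx":0,"ty":0,"tz":0,"ax":0,"ay":0,"az":0,"jaw":0.3}]'; python3 -c "
from h import *
go(559.3,-59.3,49,99.3)"
```

```text
t: 4.05
ee_pos: [560.2, -59.6, 49.6]
orientation: [2.034, 2.393, 0.001]
ft_force: [0.9, -0.2, -0.5]
width: 80.8
t: 4.55
ee_pos: [559.6, -59.5, 48.9]
orientation: [2.035, 2.394, 0.0]
ft_force: [-0.4, 0.2, 0.2]
width: 41.5
t: 4.8
ee_pos: [559.6, -59.5, 48.9]
orientation: [-2.034, -2.394, 0.0]
ft_force: [0.4, 0.1, 0.6]
width: 26.7
t 4.8 ee [559.6 -59.5  48.9] jawdeg 99.28 tilt [-0.0001  0.    ] w 26.7 F [0.4 0.1 0.6]
shift now [ 0.025 -0.024 -0.014] | after turn [ 0.025 -0.024 -0.014] az -0.02
```

The jaws closed to 27 mm, so they missed a 56 mm part. I need a look before anything else.

Run:
```python
from h import *
im,d=viewer.get_image('side'); im2,d2=viewer.get_image('top')
a=cv2.resize(im[150:270,260:400],None,fx=4,fy=4);b=cv2.resize(im2[150:270,270:370],None,fx=4,fy=4)
save('s2.png',np.hstack([b[:480],a[:480]])[:, :], .83)
```

```text
(no output)
```

View pics/s2.png

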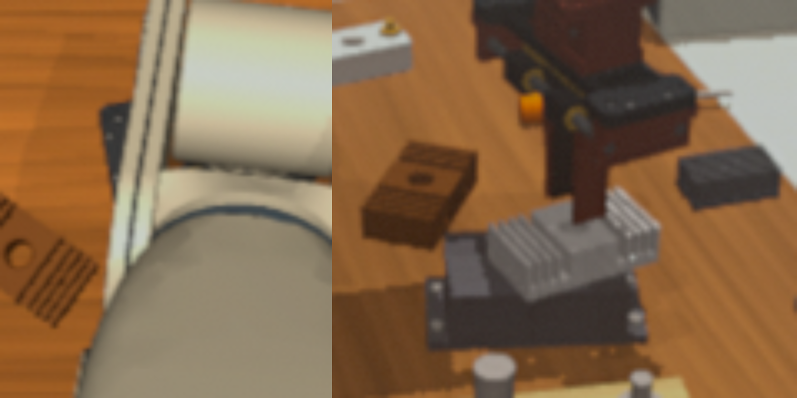

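Run:
```python
from h import *
o=get_obs(); print(o['ee_pos'],o['width'],o['qpos'].round(3),o['ft_force'].round(1))
for p in [(559.6,-59.5,49),(559.6,-59.5,75),(559.3,-59.3,73)]: print(p,np.round(px('side',p),1))
print('start TCP px',np.round(px('side',(260.4,568.2,183.7)),1))
im,d=viewer.get_image('side'); W=cloud('side',d)
for u in (330,334,338,342):
    for v in range(190,222,3): print((u,v),W[v,u].round(0),im[v,u],end=' ')
    print()
```

```text
[559.61827526 -59.51095913  48.89198951] 26.381003438145928 [-0.127  0.523  1.85   0.     0.768 -1.86 ] [ 0.1 -0.  -0.1]
(559.6, -59.5, 49) [332.3 226.4]
(559.6, -59.5, 75) [332.6 216.7]
(559.3, -59.3, 73) [332.4 217.4]
start TCP px [162.7  90.5]
(330, 190) [556. -47. 137.] [40 34 31] (330, 193) [558. -44. 127.] [43 36 33] (330, 196) [557. -48. 122.] [41 32 27] (330, 199) [557. -46. 113.] [38 32 26] (330, 202) [557. -48. 107.] [36 31 24] (330, 205) [557. -48.  99.] [39 32 27] (330, 208) [558. -47.  90.] [66 44 27] (330, 211) [562. -35.  75.] [130 117 109] (330, 214) [558. -48.  75.] [124 118 113] (330, 217) [557. -50.  69.] [105 100  95] (330, 220) [551. -67.  73.] [119 112 108] 
(334, 190) [551. -86. 160.] [55 37 28] (334, 193) [553. -81. 149.] [60 34 29] (334, 196) [552. -83. 143.] [62 39 30] (334, 199) [552. -84. 137.] [60 36 28] (334, 202) [551. -87. 131.] [61 36 26] (334, 205) [552. -84. 122.] [65 39 30] (334, 208) [553. -84. 114.] [64 38 28] (334, 211) [553. -84. 107.] [62 36 27] (334, 214) [552. -86. 100.] [62 33 23] (334, 217) [554. -83.  90.] [76 61 56] (334, 220) [559. -70.
[... 219 characters left out ...]
64 38 31] (338, 205) [562. -84. 120.] [65 38 31] (338, 208) [563. -81. 110.] [64 37 30] (338, 211) [563. -82. 103.] [65 41 32] (338, 214) [563. -83.  96.] [62 35 25] (338, 217) [570. -65.  75.] [118 112 106] (338, 220) [567. -75.  74.] [122 116 111] 
(342, 190) [ 541. -153.  199.] [65 39 29] (342, 193) [ 545. -145.  187.] [63 40 34] (342, 196) [ 546. -142.  178.] [62 42 38] (342, 199) [ 545. -145.  173.] [64 38 30] (342, 202) [571. -83. 125.] [78 46 32] (342, 205) [573. -80. 115.] [82 49 32] (342, 208) [574. -76. 105.] [88 74 67] (342, 211) [574. -78.  98.] [106  96  90] (342, 214) [574. -79.  91.] [100  88  82] (342, 217) [584. -55.  66.] [96 90 87] (342, 220) [575. -78.  75.] [124 117 112]
```

Run:
```python
from h import *
S=np.load('sideW.npy')
for u in (152,154,156,166,168,170):
    for v in range(60,90,3): print((u,v),S[v,u].round(0),end=' ')
    print()
a=np.radians(65.4);ux=np.array([np.cos(a),np.sin(a),0])
for z in (184,226):
  for s in (-50,50): print(z,s,np.round(px('side',np.array([260.4,568.2,z])+s*ux),1))
im,d=viewer.get_image('side'); W=cloud('side',d)
# finger bottom: colour dark-red pixels
m=(abs(W[...,0]-558)<17)&(abs(W[...,1]+85)<8)&(W[...,2]>80)&(im[...,0].astype(int)-im[...,2]>18); m&=np.isfinite(W[...,2])
v,u=np.nonzero(m)
for q in range(u.min(),u.max()+1): 
    if (u==q).any(): k=v[u==q].max(); print(q,k,W[k,q].round(0))
```

```text
(152, 60) [243. 513. 290.] (152, 63) [242. 515. 282.] (152, 66) [241. 510. 275.] (152, 69) [240. 514. 265.] (152, 72) [238. 512. 258.] (152, 75) [237. 517. 248.] (152, 78) [236. 516. 240.] (152, 81) [235. 521. 230.] (152, 84) [ 248. 1802. -198.] (152, 87) [ 245. 1808. -216.] 
(154, 60) [249. 519. 288.] (154, 63) [247. 514. 281.] (154, 66) [246. 511. 274.] (154, 69) [245. 510. 266.] (154, 72) [244. 516. 256.] (154, 75) [242. 517. 247.] (154, 78) [241. 516. 239.] (154, 81) [240. 522. 229.] (154, 84) [ 258. 1816. -204.] (154, 87) [ 255. 1810. -218.] 
(156, 60) [ 286. 1786.  -71.] (156, 63) [ 284. 1794.  -88.] (156, 66) [ 282. 1799. -105.] (156, 69) [250. 519. 263.] (156, 72) [249. 514. 256.] (156, 75) [248. 519. 246.] (156, 78) [246. 510. 241.] (156, 81) [nan nan nan] (156, 84) [ 267. 1769. -190.] (156, 87) [ 265. 1798. -215.] 
(166, 60) [284. 602. 262.] (166, 63) [283. 605. 252.] (166, 66) [281. 603. 244.] (166, 69) [280. 609. 233.] (166, 72) [279. 606. 225.] (166, 75) [ 325. 1797. -156.] (166, 78) [ 322. 1799. -173.] (166, 81) [ 320. 1788. -185.] (166, 84) [ 317. 1785. -200.] (166, 87
[... 362 characters left out ...]
 -93.] (170, 66) [ 351. 1795. -111.] (170, 69) [292. 611. 232.] (170, 72) [291. 611. 223.] (170, 75) [ 345. 1813. -163.] (170, 78) [ 343. 1799. -175.] (170, 81) [ 340. 1780. -185.] (170, 84) [ 338. 1800. -207.] (170, 87) [ 333. 1742. -204.] 
184 -50 [156.4  96.3]
184 50 [168.6  84.7]
226 -50 [154.  82.]
226 50 [166.5  70.9]
329 164 [541. -78. 218.]
330 175 [543. -80. 193.]
331 176 [544. -85. 194.]
332 216 [551. -79.  91.]
333 217 [552. -82.  90.]
334 217 [554. -83.  90.]
335 216 [556. -83.  92.]
336 216 [558. -84.  93.]
337 216 [561. -83.  91.]
338 215 [563. -82.  92.]
339 215 [566. -81.  92.]
340 215 [570. -78.  89.]
341 214 [571. -80.  92.]
342 214 [574. -79.  91.]
343 201 [574. -82. 126.]
```

Both cameras' depth puts the real fingertips about 41 mm above the reported TCP, at the start pose and here alike. The xy agrees, so I'll work with true z = reported + 41. Open, lower 39 mm, and grip.

```bash
python3 -m inch '[{"tx":0,"ty":0,"tz":0,"ax":0,"ay":0,"az":0,"jaw":1},{"tx":0,"ty":0,"tz":0,"ax":0,"ay":0,"az":0,"jaw":1},{"tx":0,"ty":0,"tz":0,"ax":0,"ay":0,"az":0,"jaw":1},{"tx":0,"ty":0,"tz":0,"ax":0,"ay":0,"az":0,"jaw":1},{"tx":0,"ty":0,"tz":0,"ax":0,"ay":0,"az":0,"jaw":1},{"tx":0,"ty":0,"tz":0,"ax":0,"ay":0,"az":0,"jaw":1}]'; python3 -m inch '[{"tx":0,"ty":0,"tz":1,"ax":0,"ay":0,"az":0,"jaw":1},{"tx":0,"ty":0,"tz":1,"ax":0,"ay":0,"az":0,"jaw":1},{"tx":0,"ty":0,"tz":0.8,"ax":0,"ay":0,"az":0,"jaw":1},{"tx":0,"ty":0,"tz":0.6,"ax":0,"ay":0,"az":0,"jaw":1},{"tx":0,"ty":0,"tz":0.3,"ax":0,"ay":0,"az":0,"jaw":1},{"tx":0,"ty":0,"tz":0.2,"ax":0,"ay":0,"az":0,"jaw":1},{"tx":0,"ty":0,"tz":0,"ax":0,"ay":0,"az":0,"jaw":1}]';  python3 - <<'E'
from h import *
go(559.3,-59.3,8,99.3)
im,d=viewer.get_image('side'); save('s3.png',im[150:270,260:400],5)
E
```

```text
t: 5.75
ee_pos: [559.7, -59.5, 48.9]
orientation: [2.035, 2.394, 0.0]
ft_force: [0.5, -0.8, 0.7]
width: 83.3
t: 6.62
ee_pos: [559.7, -59.6, 9.9]
orientation: [2.035, 2.394, 0.0]
ft_force: [0.8, 0.9, -0.2]
width: 87.9
t 6.62 ee [559.7 -59.6   9.9] jawdeg 99.27 tilt [ 0.0001 -0.    ] w 87.9 F [ 0.8  0.9 -0.2]
shift now [ 0.032 -0.034  0.195] | after turn [ 0.032 -0.034  0.195] az -0.03
```

View pics/s3.png

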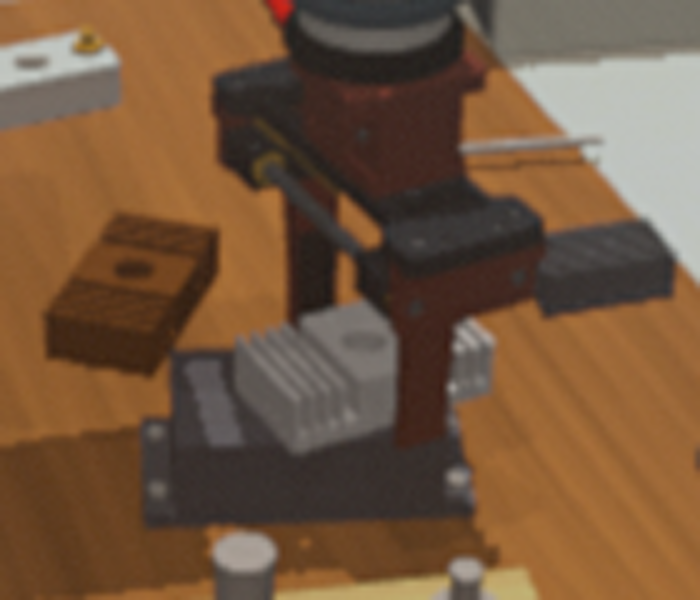

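Both fingers straddle the sink's middle, with the near tip at crop (423,443) just above the stand's top. Closing now.

```bash
python3 -m inch '[{"tx":0,"ty":0,"tz":0,"ax":0,"ay":0,"az":0,"jaw":0.7},{"tx":0,"ty":0,"tz":0,"ax":0,"ay":0,"az":0,"jaw":0.5},{"tx":0,"ty":0,"tz":0,"ax":0,"ay":0,"az":0,"jaw":0.4},{"tx":0,"ty":0,"tz":0,"ax":0,"ay":0,"az":0,"jaw":0.4},{"tx":0,"ty":0,"tz":0,"ax":0,"ay":0,"az":0,"jaw":0.4}]'; python3 -m inch '[{"tx":0,"ty":0,"tz":-0.3,"ax":0,"ay":0,"az":0,"jaw":0.4},{"tx":0,"ty":0,"tz":-0.3,"ax":0,"ay":0,"az":0,"jaw":0.4},{"tx":0,"ty":0,"tz":0,"ax":0,"ay":0,"az":0,"jaw":0.4}]'
python3 - <<'E'
from h import *
go(533.8,-52.4,16,75)
im,d=viewer.get_image('side'); W=cloud('side',d)
m=(W[...,0]>500)&(W[...,0]<625)&(W[...,1]>-100)&(W[...,1]<-20)&(abs(W[...,2]-77)<8)&(im.min(2)>90); p=W[m]; print(len(p),np.median(p[:,2]),cv2.minAreaRect(p[:,:2].astype(np.float32)))
E
```

```text
t: 7.3
ee_pos: [559.7, -59.5, 10.0]
orientation: [2.035, 2.394, 0.0]
ft_force: [-0.6, 0.7, 0.4]
width: 55.9
t: 7.68
ee_pos: [559.8, -59.6, 16.1]
orientation: [2.034, 2.394, 0.0]
ft_force: [-0.5, 0.4, -1.8]
width: 55.7
t 7.67 ee [559.8 -59.6  16.1] jawdeg 99.28 tilt [ 0.0004 -0.0001] w 55.7 F [-0.5  0.4 -1.8]
shift now [ 1.124 -2.448  0.014] | after turn [ 0.019 -2.693  0.014] az 24.28
392 79.28786085900458 ((559.1932373046875, -62.34980010986328), (100.89568328857422, 57.64585876464844), 10.501171112060547)
```

```bash
python3 -m inch '[{"tx":0,"ty":0,"tz":0,"ax":0,"ay":0,"az":6.1,"jaw":0.4},{"tx":0,"ty":0,"tz":0,"ax":0,"ay":0,"az":6.1,"jaw":0.4},{"tx":0,"ty":0,"tz":0,"ax":0,"ay":0,"az":6.1,"jaw":0.4},{"tx":0,"ty":0,"tz":0,"ax":0,"ay":0,"az":6,"jaw":0.4},{"tx":0,"ty":-0.7,"tz":0,"ax":0,"ay":0,"az":0,"jaw":0.4},{"tx":0,"ty":-0.8,"tz":0,"ax":0,"ay":0,"az":0,"jaw":0.4},{"tx":0,"ty":-0.8,"tz":0,"ax":0,"ay":0,"az":0,"jaw":0.4},{"tx":0,"ty":-0.4,"tz":0,"ax":0,"ay":0,"az":0,"jaw":0.4},{"tx":0,"ty":0,"tz":0.2,"ax":0,"ay":0,"az":0,"jaw":0.4},{"tx":0,"ty":0,"tz":0.2,"ax":0,"ay":0,"az":0,"jaw":0.4},{"tx":0,"ty":0,"tz":0.15,"ax":0,"ay":0,"az":0,"jaw":0.4},{"tx":0,"ty":0,"tz":0,"ax":0,"ay":0,"az":0,"jaw":0.4}]'
python3 - <<'E'
from h import *
go(533.8,-52.4,10,75)
im,d=viewer.get_image('side'); W=cloud('side',d)
m=(W[...,0]>470)&(W[...,0]<625)&(W[...,1]>-110)&(W[...,1]<-10)&(abs(W[...,2]-74)<8)&(im.min(2)>90); p=W[m]; print(len(p),np.median(p[:,2]),cv2.minAreaRect(p[:,:2].astype(np.float32)))
save('s4.png',im[170:270,270:380],5)
E
```

```text
t: 9.22
ee_pos: [533.5, -52.5, 10.2]
orientation: [-2.493, -1.912, 0.0]
ft_force: [0.1, 0.4, -1.6]
width: 56.1
t 9.22 ee [533.5 -52.5  10.2] jawdeg 74.98 tilt [-0.0003  0.    ] w 56.1 F [ 0.1  0.4 -1.6]
shift now [0.021 0.021 0.019] | after turn [0.021 0.021 0.019] az -0.02
217 73.44045772559728 ((532.4762573242188, -55.63446044921875), (57.67715835571289, 99.64411926269531), 74.17904663085938)
```

View pics/s4.png

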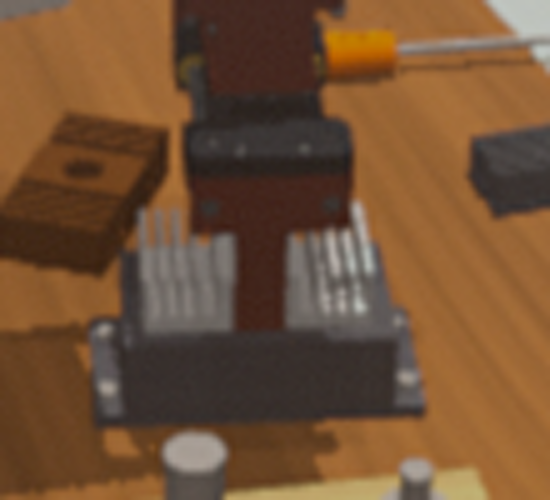

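The sink is straight on the stand, with even margins at both ends (crop 120–145 and 375–395). Release, lift, and move to the block.

```bash
python3 -m inch '[{"tx":0,"ty":0,"tz":0.05,"ax":0,"ay":0,"az":0,"jaw":0.6},{"tx":0,"ty":0,"tz":0,"ax":0,"ay":0,"az":0,"jaw":0.8},{"tx":0,"ty":0,"tz":0,"ax":0,"ay":0,"az":0,"jaw":0.8},{"tx":0,"ty":0,"tz":-1,"ax":0,"ay":0,"az":0,"jaw":0.9},{"tx":0,"ty":0,"tz":-3,"ax":0,"ay":0,"az":0,"jaw":1},{"tx":0,"ty":0,"tz":-4,"ax":0,"ay":0,"az":0,"jaw":1},{"tx":0,"ty":0,"tz":-3,"ax":0,"ay":0,"az":0,"jaw":1},{"tx":0,"ty":0,"tz":0,"ax":0,"ay":0,"az":0,"jaw":1}]'; python3 -c "
from h import *
go(503,330,120,97.1)"
```

```text
t: 10.28
ee_pos: [535.6, -52.8, 122.8]
orientation: [2.49, 1.909, 0.006]
ft_force: [-0.1, 0.6, -0.6]
width: 87.8
t 10.28 ee [535.6 -52.8 122.8] jawdeg 74.97 tilt [ 0.0056 -0.0007] w 87.8 F [-0.1  0.6 -0.6]
shift now [ 36.123 -13.07    0.239] | after turn [38.385  1.498  0.322] az -22.13
```

```bash
python3 -m inch '[{"tx":0,"ty":0,"tz":0,"ax":0,"ay":0,"az":-7.4,"jaw":1},{"tx":0,"ty":0,"tz":0,"ax":0,"ay":0,"az":-7.4,"jaw":1},{"tx":0,"ty":0,"tz":0,"ax":0,"ay":0,"az":-7.3,"jaw":1},{"tx":4.8,"ty":0.19,"tz":0,"ax":0,"ay":0,"az":0,"jaw":1},{"tx":4.8,"ty":0.19,"tz":0,"ax":0,"ay":0,"az":0,"jaw":1},{"tx":4.8,"ty":0.19,"tz":0,"ax":0,"ay":0,"az":0,"jaw":1},{"tx":4.8,"ty":0.19,"tz":0,"ax":0,"ay":0,"az":0,"jaw":1},{"tx":4.8,"ty":0.19,"tz":0,"ax":0,"ay":0,"az":0,"jaw":1},{"tx":4.8,"ty":0.19,"tz":0,"ax":0,"ay":0,"az":0,"jaw":1},{"tx":4.8,"ty":0.19,"tz":0,"ax":0,"ay":0,"az":0,"jaw":1},{"tx":4.8,"ty":0.19,"tz":0,"ax":0,"ay":0,"az":0,"jaw":1}]'; python3 -m inch '[{"tx":0,"ty":0,"tz":0,"ax":0,"ay":0,"az":0,"jaw":1},{"tx":0,"ty":0,"tz":0,"ax":0,"ay":0,"az":0,"jaw":1}]'
python3 - <<'E'
from h import *
go(503,330,-35,97.1)
im,d=viewer.get_image('top'); W=cloud('top',d); save('t1.png',im[170:260,290:390],6)
def at(u,v,z,n='top'):
    c,R,t=cal(n); d=R.T@np.array([(u-c['cx'])/c['fx'],(v-c['cy'])/c['fy'],1]); o=-R.T@t; return (o+d*(z-o[2])/d[2])[:2]
def R(lo,hi,tag,col):
    m=(W[...,0]>460)&(W[...,0]<625)&(W[...,1]>-130)&(W[...,1]<20)&(W[...,2]>lo)&(W[...,2]<hi)&col; p=W[m]; print(tag,len(p),np.median(p[:,2]).round(1),cv2.minAreaRect(p[:,:2].astype(np.float32)))
R(66,80,'sink',W[...,2]>0); R(42,48,'stand',im.max(2)<125)
g=im.sum(2).astype(int); u0,v0=px('top',(533.8,-52.4,73)); vv,uu=np.mgrid[0:400,0:640]; k=(np.hypot(uu-u0,vv-v0)<6)&(g<380); print('hole',at(uu[k].mean(),vv[k].mean(),73).round(1),k.sum())
m=(abs(W[...,0]-503)<60)&(abs(W[...,1]-330)<50)&(W[...,2]>20)&(W[...,2]<35); print('block visible',m.sum())
E
```

```text
t: 11.65
ee_pos: [500.4, 331.6, 118.8]
orientation: [-2.08, -2.354, 0.002]
ft_force: [1.1, -0.0, 0.4]
width: 87.7
t: 11.9
ee_pos: [500.5, 329.7, 118.9]
orientation: [-2.079, -2.355, 0.003]
ft_force: [-0.0, -0.4, -0.7]
width: 87.8
t 11.9 ee [500.5 329.7 118.9] jawdeg 97.11 tilt [-0.0015 -0.0013] w 87.8 F [-0.  -0.4 -0.7]
shift now [ 0.02   0.273 15.394] | after turn [ 0.02   0.273 15.394] az 0.01
sink 623 72.0 ((532.9307250976562, -52.07229232788086), (55.99075698852539, 99.93482208251953), 75.03645324707031)
stand 357 44.6 ((533.7138061523438, -52.44904327392578), (73.9458999633789, 120.06180572509766), 75.08938598632812)
hole [533.8 -53.3] 46
block visible 214
```

The sink is seated within 1 mm and 0.1° of the stand. Now down onto the block.

```bash
python3 -m inch '[{"tx":0.02,"ty":0.27,"tz":2,"ax":0,"ay":0,"az":0,"jaw":1},{"tx":0,"ty":0,"tz":3,"ax":0,"ay":0,"az":0,"jaw":1},{"tx":0,"ty":0,"tz":3,"ax":0,"ay":0,"az":0,"jaw":1},{"tx":0,"ty":0,"tz":3,"ax":0,"ay":0,"az":0,"jaw":1},{"tx":0,"ty":0,"tz":2,"ax":0,"ay":0,"az":0,"jaw":1},{"tx":0,"ty":0,"tz":1.2,"ax":0,"ay":0,"az":0,"jaw":1},{"tx":0,"ty":0,"tz":0.7,"ax":0,"ay":0,"az":0,"jaw":1},{"tx":0,"ty":0,"tz":0.3,"ax":0,"ay":0,"az":0,"jaw":1},{"tx":0,"ty":0,"tz":0,"ax":0,"ay":0,"az":0,"jaw":1}]'; python3 -m inch '[{"tx":0,"ty":0,"tz":0,"ax":0,"ay":0,"az":0,"jaw":0.7},{"tx":0,"ty":0,"tz":0,"ax":0,"ay":0,"az":0,"jaw":0.4},{"tx":0,"ty":0,"tz":0,"ax":0,"ay":0,"az":0,"jaw":0.3},{"tx":0,"ty":0,"tz":0,"ax":0,"ay":0,"az":0,"jaw":0.3},{"tx":0,"ty":0,"tz":0,"ax":0,"ay":0,"az":0,"jaw":0.3},{"tx":0,"ty":0,"tz":0,"ax":0,"ay":0,"az":0,"jaw":0.3}]'
```

```text
t: 13.08
ee_pos: [504.3, 331.2, -31.6]
orientation: [2.08, 2.354, 0.001]
ft_force: [0.6, 0.2, -0.9]
width: 88.0
t: 13.82
ee_pos: [504.0, 330.9, -32.1]
orientation: [2.08, 2.354, -0.0]
ft_force: [-0.8, -0.7, 0.3]
width: 43.6
```

```bash
python3 -m inch '[{"tx":0,"ty":0,"tz":-0.5,"ax":0,"ay":0,"az":0,"jaw":0.3},{"tx":0,"ty":0,"tz":-1.5,"ax":0,"ay":0,"az":0,"jaw":0.3},{"tx":0,"ty":0,"tz":-3,"ax":0,"ay":0,"az":0,"jaw":0.3},{"tx":0,"ty":0,"tz":-3,"ax":0,"ay":0,"az":0,"jaw":0.3},{"tx":0,"ty":0,"tz":-2.5,"ax":0,"ay":0,"az":0,"jaw":0.3},{"tx":0,"ty":0,"tz":-1,"ax":0,"ay":0,"az":0,"jaw":0.3},{"tx":0,"ty":0,"tz":0,"ax":0,"ay":0,"az":7.4,"jaw":0.3},{"tx":0,"ty":0,"tz":0,"ax":0,"ay":0,"az":7.4,"jaw":0.3},{"tx":0,"ty":0,"tz":0,"ax":0,"ay":0,"az":7.3,"jaw":0.3},{"tx":0,"ty":0,"tz":0,"ax":0,"ay":0,"az":0,"jaw":0.3},{"tx":0,"ty":0,"tz":0,"ax":0,"ay":0,"az":0,"jaw":0.3}]'
python3 - <<'E'
from h import *
go(534.3,-52.5,83,75)
im,d=viewer.get_image('side'); W=cloud('side',d)
m=(abs(W[...,0]-503)<70)&(abs(W[...,1]-328)<70)&(W[...,2]>70)&(W[...,2]<160)&(im.min(2)>120); p=W[m]; print(len(p),np.nanpercentile(p[:,2],[2,50,98]),cv2.minAreaRect(p[:,:2].astype(np.float32)))
E
```

```text
t: 15.2
ee_pos: [503.8, 330.8, 82.7]
orientation: [-2.49, -1.915, 0.001]
ft_force: [0.4, 0.6, -2.1]
width: 43.9
t 15.2 ee [503.8 330.8  82.7] jawdeg 75.11 tilt [-0.0004 -0.0003] w 43.9 F [ 0.4  0.6 -2.1]
shift now [-3.6262e+01  1.2795e+01 -1.9000e-02] | after turn [-3.6237e+01  1.2867e+01 -2.0000e-02] az 0.11
37 [115.20770201 141.17223972 146.62120662] ((502.3536682128906, 329.6101379394531), (52.6489372253418, 89.0558090209961), 73.63880920410156)
```

```bash
python3 -m inch '[{"tx":-2.53,"ty":0.9,"tz":0,"ax":0,"ay":0,"az":0.1,"jaw":0.3},{"tx":-4.53,"ty":1.6,"tz":0,"ax":0,"ay":0,"az":0,"jaw":0.3},{"tx":-4.53,"ty":1.6,"tz":0,"ax":0,"ay":0,"az":0,"jaw":0.3},{"tx":-4.53,"ty":1.6,"tz":0,"ax":0,"ay":0,"az":0,"jaw":0.3},{"tx":-4.53,"ty":1.6,"tz":0,"ax":0,"ay":0,"az":0,"jaw":0.3},{"tx":-4.53,"ty":1.6,"tz":0,"ax":0,"ay":0,"az":0,"jaw":0.3},{"tx":-4.53,"ty":1.6,"tz":0,"ax":0,"ay":0,"az":0,"jaw":0.3},{"tx":-4.53,"ty":1.6,"tz":0,"ax":0,"ay":0,"az":0,"jaw":0.3},{"tx":-2,"ty":0.7,"tz":0,"ax":0,"ay":0,"az":0,"jaw":0.3},{"tx":0,"ty":0,"tz":0,"ax":0,"ay":0,"az":0,"jaw":0.3},{"tx":0,"ty":0,"tz":0,"ax":0,"ay":0,"az":0,"jaw":0.3}]'; python3 -c "
from h import *
go(534.3,-52.5,41,75)"
```

```text
t: 16.62
ee_pos: [532.9, -51.8, 82.9]
orientation: [-2.494, -1.91, 0.0]
ft_force: [0.4, 0.2, -1.7]
width: 43.8
t 16.62 ee [532.9 -51.8  82.9] jawdeg 74.91 tilt [-0.0003  0.0002] w 43.8 F [ 0.4  0.2 -1.7]
shift now [-0.035  0.159  4.186] | after turn [-0.035  0.159  4.186] az -0.09
```

```bash
python3 -m inch '[{"tx":-0.03,"ty":0.16,"tz":1,"ax":0,"ay":0,"az":-0.1,"jaw":0.3},{"tx":0,"ty":0,"tz":1.2,"ax":0,"ay":0,"az":0,"jaw":0.3},{"tx":0,"ty":0,"tz":1,"ax":0,"ay":0,"az":0,"jaw":0.3},{"tx":0,"ty":0,"tz":0.5,"ax":0,"ay":0,"az":0,"jaw":0.3},{"tx":0,"ty":0,"tz":0.2,"ax":0,"ay":0,"az":0,"jaw":0.3},{"tx":0,"ty":0,"tz":0.1,"ax":0,"ay":0,"az":0,"jaw":0.3},{"tx":0,"ty":0,"tz":0.1,"ax":0,"ay":0,"az":0,"jaw":0.3},{"tx":0,"ty":0,"tz":0,"ax":0,"ay":0,"az":0,"jaw":0.3}]'
python3 - <<'E'
from h import *
go(534.3,-52.5,41,75)
im,d=viewer.get_image('side'); save('s5.png',im[170:270,270:380],5)
E
```

```text
t: 17.62
ee_pos: [534.6, -53.0, 42.1]
orientation: [2.493, 1.912, 0.0]
ft_force: [-0.6, 0.4, -2.3]
width: 43.7
t 17.62 ee [534.6 -53.   42.1] jawdeg 74.97 tilt [ 0.0003 -0.0001] w 43.7 F [-0.6  0.4 -2.3]
shift now [ 0.045 -0.045  0.109] | after turn [ 0.045 -0.045  0.109] az -0.03
```

View pics/s5.png

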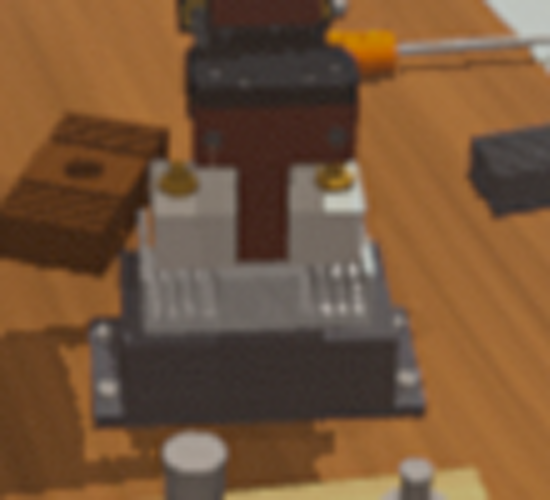

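The block sits squarely over the sink with its posts up at crop (180,180) and (337,178). Set it down gently in the last millimetre, and watch the force.

```bash
python3 -m inch '[{"tx":0.03,"ty":-0.03,"tz":0.05,"ax":0,"ay":0,"az":0,"jaw":0.3},{"tx":0,"ty":0,"tz":0.05,"ax":0,"ay":0,"az":0,"jaw":0.3},{"tx":0,"ty":0,"tz":0,"ax":0,"ay":0,"az":0,"jaw":0.3}]'
```

```text
t: 18.05
ee_pos: [534.3, -52.6, 40.9]
orientation: [2.493, 1.912, 0.0]
ft_force: [0.3, 0.7, -1.6]
width: 43.7
```

```bash
python3 -m inch '[{"tx":0,"ty":0,"tz":0,"ax":0,"ay":0,"az":0,"jaw":0.55},{"tx":0,"ty":0,"tz":0,"ax":0,"ay":0,"az":0,"jaw":0.75},{"tx":0,"ty":0,"tz":0,"ax":0,"ay":0,"az":0,"jaw":0.8},{"tx":0,"ty":0,"tz":0,"ax":0,"ay":0,"az":0,"jaw":0.8},{"tx":0,"ty":0,"tz":-1,"ax":0,"ay":0,"az":0,"jaw":0.9},{"tx":0,"ty":0,"tz":-3,"ax":0,"ay":0,"az":0,"jaw":1},{"tx":0,"ty":0,"tz":-5,"ax":0,"ay":0,"az":0,"jaw":1},{"tx":0,"ty":0,"tz":-4,"ax":0,"ay":0,"az":0,"jaw":1},{"tx":0,"ty":0,"tz":0,"ax":0,"ay":0,"az":0,"jaw":1},{"tx":0,"ty":0,"tz":0,"ax":0,"ay":0,"az":0,"jaw":1}]'; python3 -c "
from h import *
go(434.2,-270.7,172,81.1)"
```

```text
t: 19.3
ee_pos: [533.8, -52.6, 170.7]
orientation: [-2.493, -1.912, 0.0]
ft_force: [1.0, -0.2, -0.1]
width: 87.9
t 19.3 ee [533.8 -52.6 170.7] jawdeg 74.98 tilt [-0.0003 -0.    ] w 87.9 F [ 1.  -0.2 -0.1]
shift now [-23.649  -3.963  -0.126] | after turn [-23.092  -6.463  -0.125] az -6.12
```

```bash
python3 -m inch '[{"tx":0,"ty":0,"tz":0,"ax":0,"ay":0,"az":-6.1,"jaw":1},{"tx":-4.6,"ty":-1.3,"tz":0,"ax":0,"ay":0,"az":0,"jaw":1},{"tx":-4.6,"ty":-1.3,"tz":0,"ax":0,"ay":0,"az":0,"jaw":1},{"tx":-4.6,"ty":-1.3,"tz":0,"ax":0,"ay":0,"az":0,"jaw":1},{"tx":-4.6,"ty":-1.3,"tz":0,"ax":0,"ay":0,"az":0,"jaw":1},{"tx":-4.7,"ty":-1.26,"tz":0,"ax":0,"ay":0,"az":0,"jaw":1},{"tx":0,"ty":0,"tz":0,"ax":0,"ay":0,"az":0,"jaw":1},{"tx":0,"ty":0,"tz":0,"ax":0,"ay":0,"az":0,"jaw":1}]'
python3 - <<'E'
from h import *
go(434.2,-270.7,72,81.1)
im,d=viewer.get_image('side'); W=cloud('side',d)
im2,d2=viewer.get_image('top'); T=cloud('top',d2)
def at(u,v,z,n='top'):
    c,R,t=cal(n); d=R.T@np.array([(u-c['cx'])/c['fx'],(v-c['cy'])/c['fy'],1]); o=-R.T@t; return (o+d*(z-o[2])/d[2])[:2]
m=(T[...,0]>460)&(T[...,0]<625)&(T[...,1]>-130)&(T[...,1]<20)&(T[...,2]>94)&(T[...,2]<120);p=T[m];print('block',len(p),np.median(p[:,2]),cv2.minAreaRect(p[:,:2].astype(np.float32)))
g=im2.sum(2).astype(int); u0,v0=px('top',(533.8,-52.4,101)); vv,uu=np.mgrid[0:400,0:640]; k=(np.hypot(uu-u0,vv-v0)<6)&(g<380); print('hole',at(uu[k].mean(),vv[k].mean(),101).round(1),k.sum())
a=cv2.resize(im[190:330,260:400],None,fx=2.8,fy=2.8);b=cv2.resize(im2[170:268,300:398],(392,392)); save('f1.png',np.hstack([b,a]))
E
```

```text
t: 20.3
ee_pos: [434.0, -270.0, 169.8]
orientation: [-2.387, -2.039, 0.001]
ft_force: [-0.3, -0.0, -0.7]
width: 88.2
t 20.3 ee [ 434.  -270.   169.8] jawdeg 81.03 tilt [-0.0019  0.0016] w 88.2 F [-0.3 -0.  -0.7]
shift now [-0.079  0.049  9.775] | after turn [-0.079  0.049  9.775] az -0.07
block 723 100.53130838119853 ((533.4171142578125, -52.06697463989258), (43.8308219909668, 90.72286224365234), 74.91410064697266)
hole [533.7 -53.1] 47
```

View pics/f1.png

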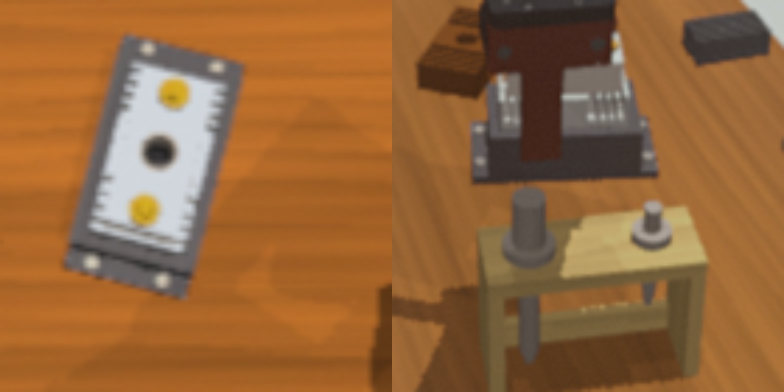

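The stack is aligned in the left (top) view, with the block's hole at (158,151). In the right (side) view the long, thick-handled rod is in the rack's left hole at (528,215), right below the gripper. Descend and grip.

```bash
python3 -m inch '[{"tx":-0.08,"ty":0.05,"tz":1,"ax":0,"ay":0,"az":0,"jaw":1},{"tx":0,"ty":0,"tz":3,"ax":0,"ay":0,"az":0,"jaw":1},{"tx":0,"ty":0,"tz":3,"ax":0,"ay":0,"az":0,"jaw":1},{"tx":0,"ty":0,"tz":1.7,"ax":0,"ay":0,"az":0,"jaw":1},{"tx":0,"ty":0,"tz":0.7,"ax":0,"ay":0,"az":0,"jaw":1},{"tx":0,"ty":0,"tz":0.2,"ax":0,"ay":0,"az":0,"jaw":1},{"tx":0,"ty":0,"tz":0,"ax":0,"ay":0,"az":0,"jaw":1}]';python3 -m inch '[{"tx":0,"ty":0,"tz":0,"ax":0,"ay":0,"az":0,"jaw":0.7},{"tx":0,"ty":0,"tz":0,"ax":0,"ay":0,"az":0,"jaw":0.5},{"tx":0,"ty":0,"tz":0,"ax":0,"ay":0,"az":0,"jaw":0.3},{"tx":0,"ty":0,"tz":0,"ax":0,"ay":0,"az":0,"jaw":0.1},{"tx":0,"ty":0,"tz":0,"ax":0,"ay":0,"az":0,"jaw":0.1},{"tx":0,"ty":0,"tz":0,"ax":0,"ay":0,"az":0,"jaw":0.1},{"tx":0,"ty":0,"tz":0,"ax":0,"ay":0,"az":0,"jaw":0.1},{"tx":0,"ty":0,"tz":0,"ax":0,"ay":0,"az":0,"jaw":0.1}]'
```

```text
t: 21.28
ee_pos: [435.5, -272.0, 75.5]
orientation: [2.387, 2.041, 0.0]
ft_force: [0.5, -0.7, 0.2]
width: 87.9
t: 22.28
ee_pos: [435.0, -271.6, 74.9]
orientation: [-2.387, -2.042, 0.0]
ft_force: [-0.1, 0.2, -0.5]
width: 22.0
```

```bash
python3 -m inch '[{"tx":0,"ty":0,"tz":-0.5,"ax":0,"ay":0,"az":0,"jaw":0.1},{"tx":0,"ty":0,"tz":-1,"ax":0,"ay":0,"az":0,"jaw":0.1},{"tx":0,"ty":0,"tz":-2,"ax":0,"ay":0,"az":0,"jaw":0.1},{"tx":0,"ty":0,"tz":-3,"ax":0,"ay":0,"az":0,"jaw":0.1},{"tx":0,"ty":0,"tz":-3,"ax":0,"ay":0,"az":0,"jaw":0.1},{"tx":0,"ty":0,"tz":-3,"ax":0,"ay":0,"az":0,"jaw":0.1},{"tx":0,"ty":0,"tz":-1,"ax":0,"ay":0,"az":0,"jaw":0.1},{"tx":0,"ty":0,"tz":0,"ax":0,"ay":0,"az":6.1,"jaw":0.1},{"tx":0,"ty":0,"tz":0,"ax":0,"ay":0,"az":0,"jaw":0.1}]'
python3 - <<'E'
from h import *
go(534.2,-53,209,75)
im,d=viewer.get_image('side'); W=cloud('side',d)
# rod shank axis
m=(abs(W[...,0]-435)<30)&(abs(W[...,1]+272)<35)&(W[...,2]>132)&(W[...,2]<232)&(im.min(2)>70);p=W[m]
for lo in range(130,235,12):
    q=p[(p[:,2]>=lo)&(p[:,2]<lo+12)]
    if len(q): print(lo,len(q),q.mean(0).round(1))
E
```

```text
t: 23.4
ee_pos: [434.6, -271.4, 209.5]
orientation: [-2.491, -1.913, 0.0]
ft_force: [-0.8, 0.6, -2.0]
width: 21.3
t 23.4 ee [ 434.6 -271.4  209.5] jawdeg 75.02 tilt [-0.0007  0.0004] w 21.3 F [-0.8  0.6 -2. ]
shift now [23.67   3.978  0.055] | after turn [23.672  3.968  0.055] az 0.02
142 6 [ 432.  -276.8  150.6]
154 18 [ 432.5 -277.9  159.9]
166 18 [ 432.3 -278.2  171.7]
178 24 [ 431.7 -278.6  184. ]
190 28 [ 432.1 -276.9  196.4]
202 35 [ 432.1 -276.6  208.5]
214 28 [ 432.4 -276.6  220.4]
226 7 [ 431.8 -278.6  228.1]
```

```bash
python3 -m inch '[{"tx":1.67,"ty":0.27,"tz":0,"ax":0,"ay":0,"az":0,"jaw":0.1},{"tx":4,"ty":0.68,"tz":0,"ax":0,"ay":0,"az":0,"jaw":0.1},{"tx":4,"ty":0.68,"tz":0,"ax":0,"ay":0,"az":0,"jaw":0.1},{"tx":4,"ty":0.68,"tz":0,"ax":0,"ay":0,"az":0,"jaw":0.1},{"tx":4,"ty":0.68,"tz":0,"ax":0,"ay":0,"az":0,"jaw":0.1},{"tx":4,"ty":0.67,"tz":0,"ax":0,"ay":0,"az":0,"jaw":0.1},{"tx":2,"ty":0.31,"tz":0,"ax":0,"ay":0,"az":0,"jaw":0.1},{"tx":0,"ty":0,"tz":0,"ax":0,"ay":0,"az":0,"jaw":0.1},{"tx":0,"ty":0,"tz":0,"ax":0,"ay":0,"az":0,"jaw":0.1}]'
python3 - <<'E'
from h import *
go(534.3,-53,174,75)
im,d=viewer.get_image('side'); save('s6.png',im[130:250,270:390],5)
E
```

```text
t: 24.58
ee_pos: [534.2, -53.9, 209.7]
orientation: [-2.492, -1.912, 0.001]
ft_force: [-0.4, 0.4, -1.4]
width: 21.4
t 24.57 ee [534.2 -53.9 209.7] jawdeg 74.98 tilt [-0.0008 -0.0003] w 21.4 F [-0.4  0.4 -1.4]
shift now [ 0.09  -0.009  3.568] | after turn [ 0.09  -0.009  3.568] az -0.02
```

View pics/s6.png

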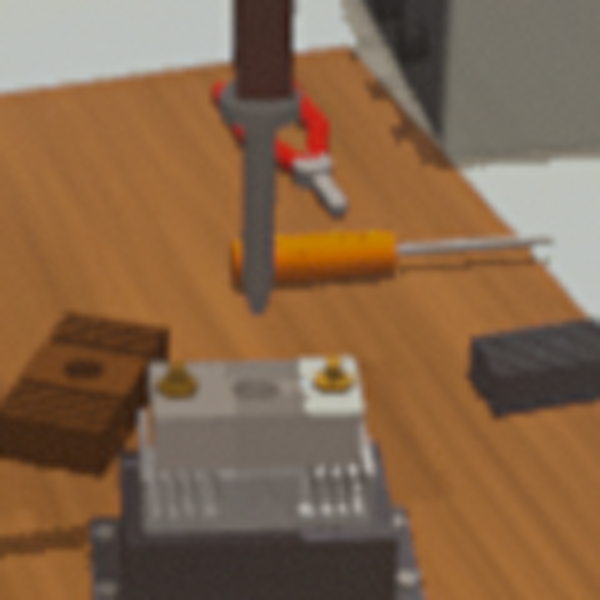

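The upright rod's tip at (259,310) is straight above the block's hole at (257,389). Enter slowly and check forces.

```bash
python3 -m inch '[{"tx":0.09,"ty":0,"tz":1,"ax":0,"ay":0,"az":0,"jaw":0.1},{"tx":0,"ty":0,"tz":1,"ax":0,"ay":0,"az":0,"jaw":0.1},{"tx":0,"ty":0,"tz":1,"ax":0,"ay":0,"az":0,"jaw":0.1},{"tx":0,"ty":0,"tz":1,"ax":0,"ay":0,"az":0,"jaw":0.1},{"tx":0,"ty":0,"tz":1,"ax":0,"ay":0,"az":0,"jaw":0.1},{"tx":0,"ty":0,"tz":0.5,"ax":0,"ay":0,"az":0,"jaw":0.1},{"tx":0,"ty":0,"tz":0,"ax":0,"ay":0,"az":0,"jaw":0.1}]'
```

```text
t: 25.5
ee_pos: [534.7, -52.4, 154.5]
orientation: [-2.492, -1.912, 0.001]
ft_force: [0.8, 0.4, -1.3]
width: 21.4
```

```bash
python3 -m inch '[{"tx":0,"ty":0,"tz":0.8,"ax":0,"ay":0,"az":0,"jaw":0.1},{"tx":0,"ty":0,"tz":0.8,"ax":0,"ay":0,"az":0,"jaw":0.1},{"tx":0,"ty":0,"tz":0.8,"ax":0,"ay":0,"az":0,"jaw":0.1},{"tx":0,"ty":0,"tz":0.3,"ax":0,"ay":0,"az":0,"jaw":0.1},{"tx":0,"ty":0,"tz":0,"ax":0,"ay":0,"az":0,"jaw":0.1}]'; python3 -c "
from h import *
go(534.3,-53,76,75)"
```

```text
t: 26.12
ee_pos: [534.8, -52.5, 127.6]
orientation: [-2.492, -1.912, 0.001]
ft_force: [-1.2, 0.6, -1.2]
width: 21.3
t 26.12 ee [534.8 -52.5 127.6] jawdeg 74.98 tilt [-0.0005  0.    ] w 21.3 F [-1.2  0.6 -1.2]
shift now [-0.066 -0.032  5.162] | after turn [-0.066 -0.032  5.162] az -0.02
```

```bash
python3 -m inch '[{"tx":-0.04,"ty":-0.04,"tz":0.8,"ax":0,"ay":0,"az":0,"jaw":0.1},{"tx":0,"ty":0,"tz":0.8,"ax":0,"ay":0,"az":0,"jaw":0.1},{"tx":0,"ty":0,"tz":0.8,"ax":0,"ay":0,"az":0,"jaw":0.1},{"tx":0,"ty":0,"tz":0.3,"ax":0,"ay":0,"az":0,"jaw":0.1},{"tx":0,"ty":0,"tz":0,"ax":0,"ay":0,"az":0,"jaw":0.1}]'
```

```text
t: 26.75
ee_pos: [534.3, -52.7, 100.6]
orientation: [-2.492, -1.912, 0.001]
ft_force: [-0.0, 0.4, -1.5]
width: 21.3
```

```bash
python3 -m inch '[{"tx":0,"ty":0,"tz":0.8,"ax":0,"ay":0,"az":0,"jaw":0.1},{"tx":0,"ty":0,"tz":0.8,"ax":0,"ay":0,"az":0,"jaw":0.1},{"tx":0,"ty":0,"tz":0.5,"ax":0,"ay":0,"az":0,"jaw":0.1},{"tx":0,"ty":0,"tz":0.1,"ax":0,"ay":0,"az":0,"jaw":0.1},{"tx":0,"ty":0,"tz":0.1,"ax":0,"ay":0,"az":0,"jaw":0.1},{"tx":0,"ty":0,"tz":0,"ax":0,"ay":0,"az":0,"jaw":0.1}]'
```

```text
t: 27.5
ee_pos: [534.6, -52.8, 78.0]
orientation: [2.493, 1.912, 0.0]
ft_force: [0.3, 0.3, -1.0]
width: 21.2
```

```bash
python3 -m inch '[{"tx":0,"ty":0,"tz":0.1,"ax":0,"ay":0,"az":0,"jaw":0.1},{"tx":0,"ty":0,"tz":0.08,"ax":0,"ay":0,"az":0,"jaw":0.1},{"tx":0,"ty":0,"tz":0,"ax":0,"ay":0,"az":0,"jaw":0.1}]'
```

```text
t: 27.88
ee_pos: [534.4, -52.7, 76.1]
orientation: [-2.493, -1.912, 0.0]
ft_force: [0.3, -0.1, -2.1]
width: 21.5
```

```bash
python3 -m inch '[{"tx":0,"ty":0,"tz":0,"ax":0,"ay":0,"az":0,"jaw":0.3},{"tx":0,"ty":0,"tz":0,"ax":0,"ay":0,"az":0,"jaw":0.5},{"tx":0,"ty":0,"tz":0,"ax":0,"ay":0,"az":0,"jaw":0.7},{"tx":0,"ty":0,"tz":0,"ax":0,"ay":0,"az":0,"jaw":0.8},{"tx":0,"ty":0,"tz":0,"ax":0,"ay":0,"az":0,"jaw":0.8},{"tx":0,"ty":0,"tz":-1,"ax":0,"ay":0,"az":0,"jaw":0.8},{"tx":0,"ty":0,"tz":-3,"ax":0,"ay":0,"az":0,"jaw":0.8},{"tx":0,"ty":0,"tz":-4,"ax":0,"ay":0,"az":0,"jaw":0.8},{"tx":0,"ty":0,"tz":-2,"ax":0,"ay":0,"az":0,"jaw":0.8}]'; python3 -m inch '[{"tx":4,"ty":0,"tz":0,"ax":0,"ay":0,"az":0,"jaw":0.8},{"tx":6,"ty":0,"tz":0,"ax":0,"ay":0,"az":0,"jaw":0.8},{"tx":6,"ty":0,"tz":0,"ax":0,"ay":0,"az":0,"jaw":0.8},{"tx":6,"ty":0,"tz":0,"ax":0,"ay":0,"az":0,"jaw":0.8},{"tx":4,"ty":0,"tz":0,"ax":0,"ay":0,"az":0,"jaw":0.8},{"tx":0,"ty":0,"tz":0,"ax":0,"ay":0,"az":0,"jaw":0.8},{"tx":0,"ty":0,"tz":0,"ax":0,"ay":0,"az":0,"jaw":0.8}]'
python3 - <<'E'
from h import *
im,d=viewer.get_image('side'); im2,d2=viewer.get_image('top'); T=cloud('top',d2)
def r(x,y,w,lo,hi,tag):
    m=(abs(T[...,0]-x)<w)&(abs(T[...,1]-y)<w)&(T[...,2]>lo)&(T[...,2]<hi);p=T[m]
    print(tag,len(p)); 
    if len(p)>4: print(np.median(p[:,2]).round(1),cv2.minAreaRect(p[:,:2].astype(np.float32)))
r(534,-52,60,138,152,'handle top'); r(534,-52,70,96,104,'block'); r(534,-52,80,66,77,'sink')
a=cv2.resize(im[180:320,265:405],None,fx=2.8,fy=2.8);b=cv2.resize(im2[100:300,125:525],(392,196)); b=np.vstack([b,cv2.resize(im2[180:240,290:410],(392,196))]); save('f2.png',np.hstack([b,a]))
print(get_obs()['t'])
E
```

```text
t: 29.0
ee_pos: [535.6, -52.9, 178.9]
orientation: [2.491, 1.911, 0.004]
ft_force: [0.7, 0.8, -0.1]
width: 70.3
t: 29.88
ee_pos: [601.4, 197.8, 176.3]
orientation: [2.492, 1.912, -0.001]
ft_force: [-0.3, 1.0, -0.1]
width: 70.3
handle top 80
144.6 ((533.8338012695312, -52.342926025390625), (20.27056312561035, 19.662296295166016), 0.6033281683921814)
block 496
100.3 ((533.0677490234375, -52.034698486328125), (44.00807571411133, 90.11344146728516), 74.78128051757812)
sink 167
71.9 ((532.9609985351562, -52.08047103881836), (55.898189544677734, 100.0981216430664), 74.7939453125)
29.975
```

View pics/f2.png

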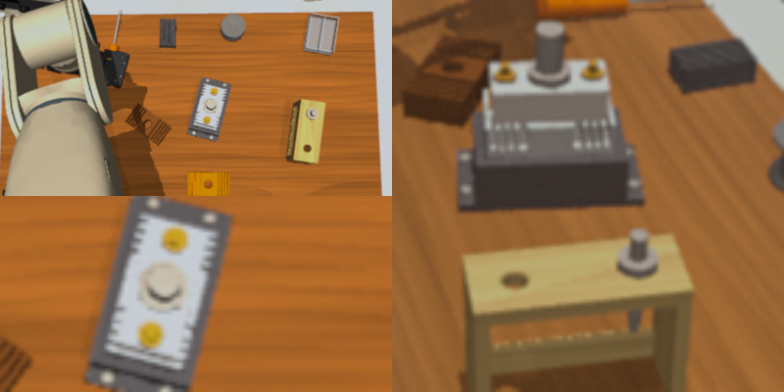

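The collar rests on the block at right (550,75). The short rod is still in the rack, and the gripper is clear of everything. Handing in.

```bash
python3 -c "
from workcell import ctrl; print(ctrl.close_job())"
```

```text
the job is handed in; nothing more can be done
None
```

The power module is assembled and handed in, at about 30 s on the robot clock. I straightened the silver heat sink over the stand's bore and let go. I then set the white terminal block on it with the posts up, and put the long tie rod down through all three holes until its collar rested on the block.

**Last checks, from the top camera after letting go:**

| Part | Centre (mm) | Angle off the stand | Top height (mm) |
|---|---|---|---|
| Stand | (533.7, −52.4) | – | 45 |
| Heat sink | (533.0, −52.1) | about 0.3° | 71.9 (expected 73) |
| Block | (533.1, −52.0) | about 0.3° | 100.3 (expected 101) |
| Rod handle | (533.8, −52.3) | – | 144.6 (expected 145) |

- **Insertion:** the wrist force readings between moves stayed near 2 N, and nothing jammed. The last picture shows the collar seated on the block, the short rod still in the rack and the gripper clear.
- **Other loose things:** I touched none of the bystanders or look-alike sinks. In the last pictures those in view looked in place. The arm hid the pliers and part of the screwdriver from the top camera, so I did not check those two.

**What failed or disagreed:**
- **Fingertip height:** the reported TCP height reads about 41 mm lower than the real fingertips. My first attempt to grip the sink therefore closed in the air above it, touching nothing. I measured the offset with the side camera's depth and allowed for it from then on.
- **Refused commands:** the first move calls were refused because their rows left out some fields. The arm did not move.

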